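# Open the push-and-turn safety cap of the lamp-oil decanter

### The arm

A 7-joint arm with a two-finger parallel gripper is mounted at the origin on the work surface. World frame = base frame: x ahead of the robot, y to its left, z up, the work surface at z = 0. Lengths are in m, angles in degrees, forces in N, time in s.
With the tool pointing down it reaches from about 0.35 to 0.775 m from the base axis. Payload 3.1 kg.
Tool frame: the origin (TCP) lies on the centre line of the jaws, within the pads' length; the fingertips stand 17 mm ahead of it and the grasp point (between the pads) lies 2 mm behind it (robot.tip_reach is the distance from the TCP to the fingertips, in m); z points along the fingers, y is the direction in which the jaws open and shut (so a half turn about z gives the same grasp; the last joint's range is limited). The gripper opens to 85 mm and grips with 20 to 120 N. Pads are 22 mm wide; open, the fingers measure 114 mm over their backs; the gripper's body (76 mm by 85 mm) begins 54 mm behind the grasp point. The pads swing forward as they close: fully open they stand 13 mm farther back than shut.
Start: joints at [-78.249, 17.813, 0.802, 86.603, -0.252, 75.585, -1.558], TCP at [0.134, 0.533, 0.248] pointing down, gripper open.
Joint ranges: [-154.91, 154.91], [-16.99, 109.72], [-72.82, 74.43], [7.12, 147.25], [-82.49, 262.49], [11.32, 116.49], [-174.64, 174.64]. Speed limits (degrees/s): [159.86, 159.86, 180, 180, 180, 180, 180].

### API

Orientations are given as [roll, pitch, yaw] about the fixed x, y, z axes, in that order (R = Rz(yaw) Ry(pitch) Rx(roll)).
In Python, from station import robot, fingers, vision, workorder, recognise gives the robot as it stands. Calls block until the motion is done:
- robot.move_to(position, orientation): joint-space move of the TCP to a pose.
- robot.line_to(position, orientation=None, velocity=0.15, f_stop=None): straight line of the TCP; orientation=None keeps the orientation; velocity is the mean speed in m/s. With f_stop (N) it stops when the force on the tool has changed by that much, and returns True; else False.
- robot.move_j(angles): joint-space move.
- fingers.gripper_to(opening, force=None): opening from 0.0 (shut) to 1.0 (fully open); force is the grip in N (None keeps the last); returns when the fingers have stopped.
- robot.pause(seconds).
- robot.inverse_kinematics(position, orientation): joint angles nearest the present ones, or None.
- vision.grab_frame(name): name is "side" or "top"; returns the picture (420x560x3 uint8, red, green, blue); there is no depth.
- vision.calibration(name): a dict with "mtx" (3x3 intrinsics, pixels), "k1" (the pictures are not rectified: a ray, as slopes to the right and down, at radius r is drawn at 1 + k1 r^2 times it, then the intrinsics apply), "extrinsics" (4x4, takes a point from world to camera coordinates). Camera axes: x right, y up, looking along -z (the intrinsics and any distortion apply to the point x, -y, -z); pixel columns grow to the right and rows downward; lengths in m; the calibration is good to about 2 mm. A picture is of the moment at which its call begins. calibration takes no time and is no camera call.
A pose or a line that the arm cannot do raises robot.PlanningError and nothing moves.
- workorder.close_job(): hands the job in, once; it reports no verdict.
Trained networks look in the newest picture that a camera, given by its name, has taken for a name from the list of things; names that differ only in an ending like _2 or _b are one class to them, and where a whole thing is asked for, a point or a joint stands for the part that bears it (a point fixed in the world has none). Each returns a list of dicts, best first, with "p" (0 to 1); they miss things now and then, are a little off and sometimes report something else, mostly with a low value. They report only what shows in the picture. A call takes as long as a camera call.
- recognise(label, camera): "rect" ([centre column, centre row, width, height] in pixels, round what is visible of it).
Readings, each from a call of its own:
- robot.current_time_s(): time.
- robot.current_joint_positions(): joint angles.
- robot.current_dq(): joint speeds.
- robot.current_joint_torque(): joint torques, N m.
- robot.current_tool_pos(): TCP position.
- robot.current_eef_rot(): TCP orientation.
- robot.current_contact_force(): force on the tool from outside, world axes, zero at the start.
- robot.current_torque(): the same for the moment, N m.
- robot.current_finger_gap(): opening from 0.0 (shut) to 1.0 (fully open).
Only numpy, scipy, OpenCV 4.12 (cv2) and the standard library are available. Lean on these libraries where they do the work, as an engineer would, in place of code of your own. Each camera call takes 0.05 s, during which the arm holds its last target.

### The job

Stand the empty square glass decanter fully down in the square steel holder, cap still locked on, so that it cannot turn; it is glass, so do not tip it over, bang it down or wrench it against the holder. Then push its yellow safety cap down, twist it free counter-clockwise (seen from above), and lift it straight up about 10 cm above the closed position. Finish while still holding the cap there in the gripper, level above the decanter's mouth, with the decanter still in the holder and the other things on the trolley left alone.

Things in the scene. Friction and masses are not known exactly. Their poses are not given: they have to be found in the camera images.
- decanter: Empty lamp-oil decanter, green glass, steel neck, about 300 g, loose, upright. Square body 62 x 62 mm, 84 mm tall, sides along its x and y; shoulder up to 96 mm, neck 22 mm across up to 134 mm, stop flange 40 mm across at 106 mm. Origin: centre of underside, z up. With the cap locked on it is 146 mm tall and may be carried by the cap. Free to turn unless in the holder.
- cap: Yellow 12-sided safety cap, red stripe on top, 42 mm across, 34 mm tall, 50 g, a loose part locked on the decanter's neck by a spring bayonet. Origin: centre of its lower rim, 112 mm above the decanter's underside while locked (its x then along the decanter's x); z up.
- cap_top (a point): Centre of the cap's top. A spring pushes the cap up with 7 N; teeth block turning until it is pushed down 3.5 mm (limit 6 mm, about 11 N; 5 mm is right). Kept down, turn it counter-clockwise seen from above 55 to 125 degrees (75 to 80 is right); on easing off it springs up 3 mm and lifts straight off. It does not turn clockwise. The neck is 22 mm deep inside it.
- holder: Dark steel holder fixed to the trolley top: open square well, inside 66 x 66 mm, sides along its x and y, floor 6 mm above its origin, straight walls to 36 mm, then a flared lead-in to 45 mm, about 90 mm across at the top; flat foot strip 130 mm along x. Origin: centre of underside. The decanter fits in any of four turns, 2 mm clearance a side.
- squeezer: Bystander: yellow enamel lever citrus squeezer, lying, 55 mm tall; round head 72 mm across at the origin (underside), two handles 200 mm long along its +y.
- plate0: Bystander: lowest of a stack of three acrylic plates, 200 mm across, 10 mm thick each; origin centre of underside.
- plate1: Bystander: middle plate of the stack.
- plate2: Bystander: top plate of the stack.
- tongs: Bystander: curved steel tongs lying along their x, 260 mm long, 65 mm wide, 12 mm tall; origin underside near the middle.
- tumbler: Bystander: clear plastic tumbler, 72 mm across, 90 mm tall; origin centre of underside.
- mill: Bystander: dark wooden pepper mill, 54 mm across, 152 mm tall; origin centre of underside.
- lemons: Bystander: white bowl with three lemons, 150 mm across, 82 mm tall; origin centre of underside.

How it is judged:
By the outcome, as a careful person would: the job done as asked, in the order asked, and still so for the second after the job is handed in, while the arm keeps its last pose, push and grip.
It also fails if it takes over 48 s, if anything falls off the work surface, if the arm or the gripper's body presses on something with over 40 N, if the wrist force passes 120 N, or if a joint passes its speed limit or range.

## Working session

There is one attempt and no reset: what is moved stays moved. The work goes in short steps, each a Python script; the robot and the scene stay as the last script left them, time stands still between calls to the robot, and variables do not carry over. Pictures are saved under pics/ and viewed, and the job is handed in when it is done.

```bash
ls; mkdir -p pics; python3 - <<'E'
from station import robot, fingers, vision, workorder, recognise
import cv2, numpy as np
print(robot.current_time_s())
for c in ("side","top"):
    im=vision.grab_frame(c); cv2.imwrite(f"pics/{c}0.png",im[:,:,::-1])
    k=vision.calibration(c); print(c,np.round(k["mtx"],2).tolist(),k["k1"],np.round(k["extrinsics"],4).tolist())
    for n in ("decanter","cap","cap_top","holder"):
        print(n,[(np.round(d["rect"],1).tolist(),round(d["p"],2)) for d in recognise(n,c)][:3])
print(robot.current_time_s(), robot.current_eef_rot())
E
```

```text
pics
0.0
side [[537.27, 0.0, 286.06], [0.0, 537.27, 203.9], [0.0, 0.0, 1.0]] -0.05091520648828382 [[-0.8125, -0.5829, -0.0011, 0.4456], [0.3337, -0.4667, 0.819, -0.2795], [-0.4779, 0.6651, 0.5738, -1.3344], [0.0, 0.0, 0.0, 1.0]]
decanter [([265.4, 242.2, 24.2, 43.9], 0.6)]
cap [([266.1, 218.1, 16.8, 15.2], 0.55)]
cap_top [([265.8, 216.6, 19.2, 14.5], 0.72)]
holder []
top [[534.86, 0.0, 273.56], [0.0, 534.86, 210.96], [0.0, 0.0, 1.0]] -0.1441025314545258 [[0.0195, -0.9998, 0.0027, 0.006], [0.9909, 0.0196, 0.1331, -0.5829], [-0.1332, 0.0, 0.9911, -1.4453], [0.0, 0.0, 0.0, 1.0]]
decanter [([241.1, 220.6, 21.0, 15.6], 0.7), ([244.4, 223.5, 27.4, 28.0], 0.63)]
cap [([239.5, 219.5, 18.6, 18.0], 0.57)]
cap_top [([114.9, 272.0, 66.3, 71.8], 0.53), ([241.2, 218.3, 17.2, 17.0], 0.51)]
holder [([347.4, 231.7, 38.1, 48.4], 0.87)]
0.5 [-1.79997009e+02  2.59994901e-03  1.65866692e+02]
```

View pics/side0.png

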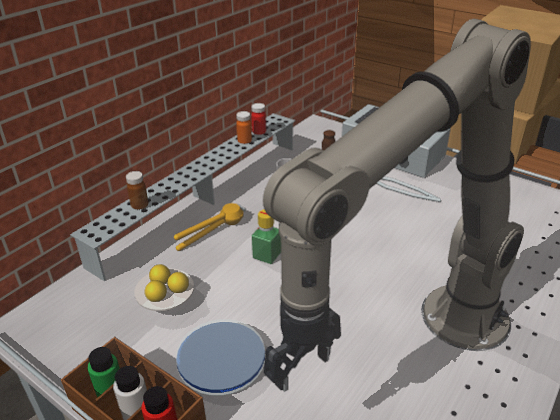

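View pics/top0.png

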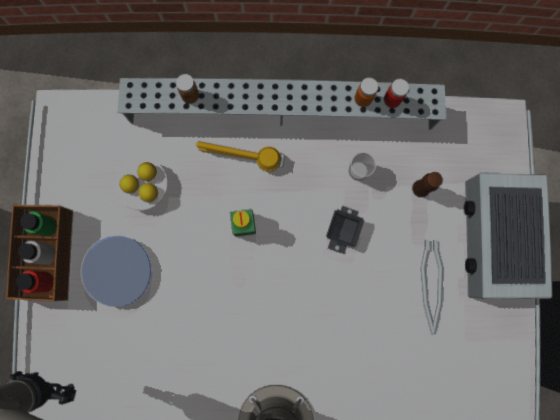

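```bash
python3 - <<'E'
import cv2
a=cv2.imread("pics/top0.png")[190:260,210:385]; cv2.imwrite("pics/topz.png",cv2.resize(a,None,fx=4.5,fy=4.5,interpolation=cv2.INTER_CUBIC))
a=cv2.imread("pics/side0.png")[150:280,130:300]; cv2.imwrite("pics/sidez.png",cv2.resize(a,None,fx=4.5,fy=4.5,interpolation=cv2.INTER_CUBIC))
E
```

```text
(no output)
```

View pics/topz.png

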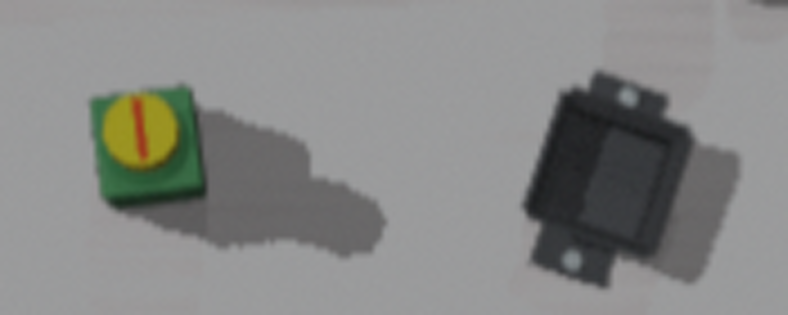

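View pics/sidez.png

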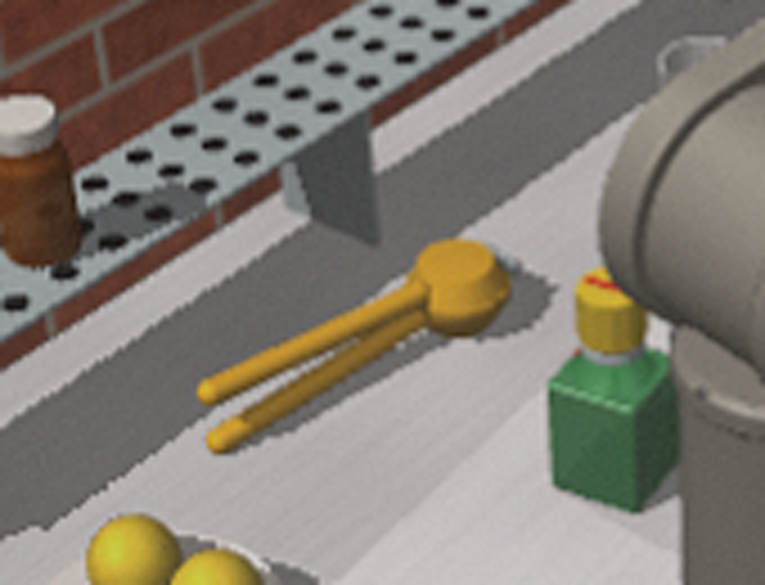

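The side view shows the decanter (265,242), partly hidden by the arm. The top view shows the decanter at (242,221), the cap at (241,219) with its stripe nearly along the image column, and the dark holder at (346,230), turned about 15°. Next I'll fit models to the masks.

```bash
cat > h.py <<'E'
from station import robot, fingers, vision, workorder, recognise
import cv2, numpy as np
from scipy.optimize import minimize
from scipy.spatial.transform import Rotation as R
def proj(P,cam):
    k=vision.calibration(cam); E=np.array(k["extrinsics"]); P=np.asarray(P,float)
    c=P@E[:3,:3].T+E[:3,3]; u=np.c_[c[:,0]/-c[:,2],-c[:,1]/-c[:,2]]
    r2=(u**2).sum(1,keepdims=True); u=u*(1+k["k1"]*r2); M=np.array(k["mtx"])
    return u@M[:2,:2].T+M[:2,2]
def unproj(px,z,cam):
    from scipy.optimize import fsolve
    return fsolve(lambda q: proj([[q[0],q[1],z]],cam)[0]-px,[0.5,0.0])
def place(P,x,y,yaw,z=0):
    return np.asarray(P)@R.from_euler('z',yaw,degrees=True).as_matrix().T+[x,y,z]
def box(sx,sy,z): return np.array([[a*sx/2,b*sy/2,z] for a,b in((1,1),(-1,1),(-1,-1),(1,-1))])
def ring(d,z,n=24): 
    t=np.arange(n)*2*np.pi/n; return np.c_[d/2*np.cos(t),d/2*np.sin(t),z+0*t]
DEC=[np.r_[box(.062,.062,0),box(.062,.062,.084)],np.r_[box(.062,.062,.084),ring(.026,.096)],ring(.022,.096).tolist()+ring(.022,.134).tolist(),np.r_[ring(.042,.112),ring(.042,.146)]]
HOL=[np.r_[box(.070,.070,0),box(.070,.070,.036)],np.r_[box(.070,.070,.036),box(.090,.090,.045)],box(.130,.03,.003)]
def render(parts,pose,cam,off,shape,S=8,z=0):
    m=np.zeros((shape[0]*S,shape[1]*S),np.uint8)
    for p in parts:
        uv=(proj(place(p,*pose,z),cam)-off+0.5)*S-0.5
        h=cv2.convexHull(uv.astype(np.float32)).reshape(-1,2)
        cv2.fillConvexPoly(m,np.round(h*16).astype(np.int32),255,shift=4)
    return cv2.resize(m,shape[::-1],interpolation=cv2.INTER_AREA)/255.
def fit(mask,parts,x0,cam,off,z=0):
    f=lambda q: np.abs(render(parts,(q[0],q[1],q[2]*1000),cam,off,mask.shape,z=z)-mask).sum()
    best=None
    for d in(-8,0,8):
        s=np.array([x0[0],x0[1],(x0[2]+d)/1000])
        r=minimize(f,s,method="Nelder-Mead",options=dict(initial_simplex=s+np.array([[0,0,0],[.006,0,0],[0,.006,0],[0,0,.006]]),xatol=1e-5,fatol=.01))
        if best is None or r.fun<best.fun: best=r
    return best.x*[1,1,1000],best.fun,mask.sum()
E
cat > f0.py <<'E'
from h import *
print("tip",robot.tip_reach)
im=cv2.imread("pics/top0.png"); hsv=cv2.cvtColor(im,cv2.COLOR_BGR2HSV)
o=np.array([215,195]); c=hsv[195:250,215:275]
dm=((c[...,1]>110)).astype(float)
o2=np.array([315,195]); v=im[195:265,315:380].max(2).astype(float)
hm=(v<85).astype(float)
cv2.imwrite("pics/m.png",np.hstack([cv2.resize(dm*255,(400,367),interpolation=0),cv2.resize(hm*255,(341,367),interpolation=0)]))
g=unproj([242,222],.06,"top");print(g)
a=fit(dm,DEC,(*g,5),"top",o);print("dec",a)
g=unproj([346,230],.03,"top")
for y in (-15,-105):
  b=fit(hm,HOL,(*g,y),"top",o2);print("hol",b)
# stripe
red=(((c[...,0]<8)|(c[...,0]>172))&(c[...,1]>120)); yy,xx=np.nonzero(red)
vx,vy,cx,cy=cv2.fitLine(np.c_[xx,yy].astype(np.float32)+o.astype(np.float32),cv2.DIST_HUBER,0,.01,.01).ravel()
p1=unproj([cx+vx*6,cy+vy*6],.146,"top");p2=unproj([cx-vx*6,cy-vy*6],.146,"top")
print("stripe",(p1+p2)/2,np.degrees(np.arctan2(*(p1-p2)[::-1])))
ov=im.copy()
def dr(parts,pose,col):
  for p in parts:
    h=cv2.convexHull(proj(place(p,*pose),"top").astype(np.float32)); cv2.polylines(big,[np.round(((h+.5)*5-.5-np.array([210,190])*5)*8).astype(np.int32)],True,col,1,shift=3)
big=cv2.resize(im[190:262,210:370],None,fx=5,fy=5,interpolation=cv2.INTER_CUBIC)
dr(DEC,a[0],(255,0,255)); dr(HOL,b[0],(255,255,0)); cv2.imwrite("pics/ov.png",big)
E
python3 f0.py
```

```text
tip 0.017
[0.54779346 0.10293153]
dec (array([ 0.54746253,  0.10108831, 16.99148877]), np.float64(173.25882352941176), np.float64(432.0))
hol (array([  0.53821537,  -0.18087292, -19.37005341]), np.float64(191.14901960784312), np.float64(1152.0))
hol (array([   0.53715709,   -0.18063351, -107.31498015]), np.float64(378.19607843137254), np.float64(1152.0))
stripe [0.54533738 0.10114812] -170.83297324838972[ WARN:0@0.530] global loadsave.cpp:1063 imwrite_ Unsupported depth image for selected encoder is fallbacked to CV_8U.
```

```bash
ls pics
```

```text
m.png
ov.png
side0.png
sidez.png
top0.png
topz.png
```

View pics/ov.png

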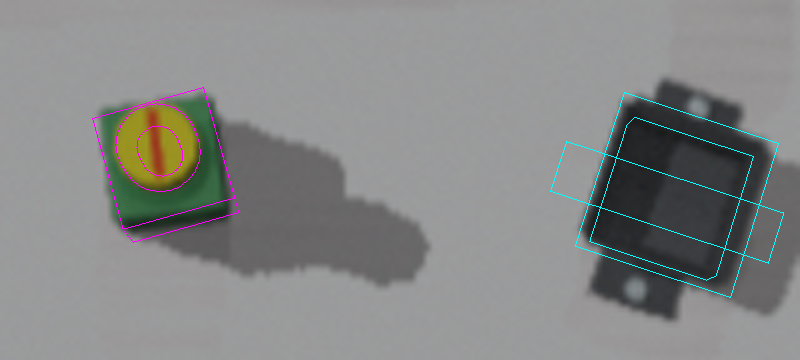

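View pics/m.png

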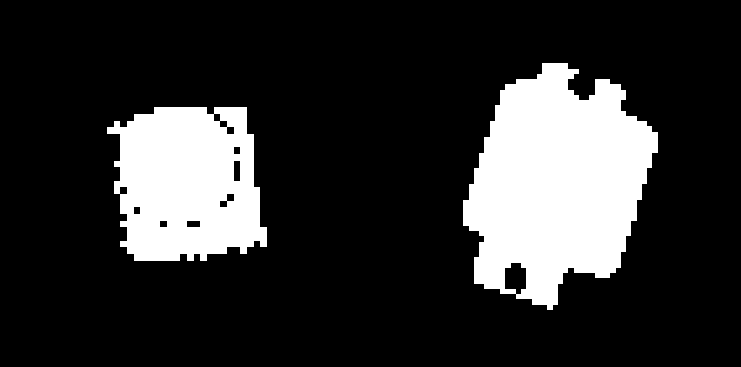

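```bash
cat > f1.py <<'E'
from h import *
im=cv2.imread("pics/top0.png"); hsv=cv2.cvtColor(im,cv2.COLOR_BGR2HSV)
lab=cv2.cvtColor(im,cv2.COLOR_BGR2LAB).astype(int)
o=np.array([215,195]); c=lab[195:250,215:275]
chroma=np.hypot(c[...,1]-128,c[...,2]-128); dm=cv2.morphologyEx((chroma>10).astype(np.uint8),cv2.MORPH_CLOSE,np.ones((3,3))).astype(float)
n,l,s,_=cv2.connectedComponentsWithStats(dm.astype(np.uint8)); dm=(l==1+np.argmax(s[1:,4])).astype(float)
o2=np.array([315,195]); v=im[195:265,315:380].max(2)
hm=cv2.morphologyEx((v<95).astype(np.uint8),cv2.MORPH_CLOSE,np.ones((5,5))).astype(float)
a=fit(dm,DEC,(.546,.101,9),"top",o);print("dec",a)
HOL[2]=box(.130,.036,.004)
b=fit(hm,HOL,(.538,-.181,-17),"top",o2);print("hol",b)
def pic(org,sz,fn,parts,pose,col,s=10):
  big=cv2.resize(im[org[1]:org[1]+sz[1],org[0]:org[0]+sz[0]],None,fx=s,fy=s,interpolation=cv2.INTER_CUBIC)
  for p in parts:
    h=cv2.convexHull(proj(place(p,*pose),"top").astype(np.float32)); cv2.polylines(big,[np.round(((h-org+.5)*s-.5)*8).astype(np.int32)],True,col,1,shift=3)
  return big
A=pic(np.array([222,200]),(38,45),"",DEC,a[0],(255,0,255)); B=pic(np.array([322,205]),(42,45),"",HOL+[box(.066,.066,.036),box(.066,.066,.006)],b[0],(255,255,0))
cv2.imwrite("pics/ov1.png",np.hstack([A,B]))
E
python3 f1.py
```

```text
Traceback (most recent call last):
  File "f1.py", line 9, in <module>
    a=fit(dm,DEC,(.546,.101,9),"top",o);print("dec",a)
  File "h.py", line 32, in fit
    r=minimize(f,s,method="Nelder-Mead",options=dict(initial_simplex=s+np.array([[0,0,0],[.006,0,0],[0,.006,0],[0,0,.006]]),xatol=1e-5,fatol=.01))
  File "h.py", line 28, in <lambda>
    f=lambda q: np.abs(render(parts,(q[0],q[1],q[2]*1000),cam,off,mask.shape,z=z)-mask).sum()
                       ~~~~~~^^^^^^^^^^^^^^^^^^^^^^^^^^^^^^^^^^^^^^^^^^^^^^^^^^^^
  File "h.py", line 23, in render
    uv=(proj(place(p,*pose,z),cam)-off+0.5)*S-0.5
        ~~~~^^^^^^^^^^^^^^^^^^^^^^
  File "h.py", line 6, in proj
    k=vision.calibration(cam); E=np.array(k["extrinsics"]); P=np.asarray(P,float)
ValueError: time passes only in moves, steps and waits
```

```bash
python3 - <<'E'
from station import vision,robot
import pickle
print(robot.current_time_s())
pickle.dump({c:vision.calibration(c) for c in("side","top")},open("cal.pkl","wb"))
E
sed -i 's/k=vision.calibration(cam);/k=CAL[cam];/; 1a import pickle; CAL=pickle.load(open("cal.pkl","rb"))' h.py; python3 f1.py
```

```text
0.5
dec (array([0.54928298, 0.10250835, 9.18054952]), np.float64(59.45490196078431), np.float64(556.0))
hol (array([  0.53722364,  -0.18101496, -16.43890867]), np.float64(122.10196078431372), np.float64(1242.0))
```

View pics/ov1.png

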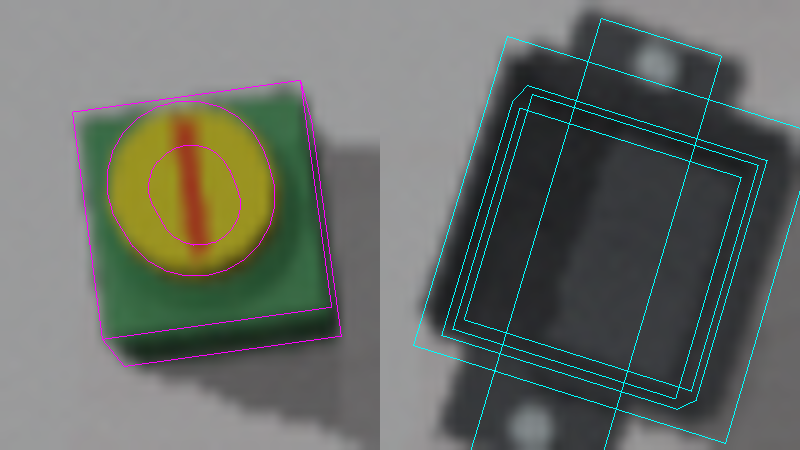

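```bash
cat > f2.py <<'E'
from h import *
im=cv2.imread("pics/top0.png"); g=cv2.cvtColor(im,cv2.COLOR_BGR2GRAY).astype(float)
pts=[]
for (u,v) in((350,211),(337,248)):
    w=g[v-2:v+3,u-2:u+3]; w=np.clip(w-np.percentile(w,30),0,None); yy,xx=np.mgrid[v-2:v+3,u-2:u+3]
    pts.append(((w*xx).sum()/w.sum(),(w*yy).sum()/w.sum()))
print(pts); q=[unproj(p,.006,"top") for p in pts]; print(q,(q[0]+q[1])/2,np.degrees(np.arctan2(*(q[0]-q[1])[::-1])),np.linalg.norm(q[0]-q[1]))
q0=robot.current_joint_positions(); print(robot.current_time_s())
for y in (9,99,-81,-171):
  r=robot.inverse_kinematics([.549,.1025,.25],[180,0,y]); print(y,None if r is None else np.round(r,1))
for y in (-16.5,73.5,-106.5,163.5):
  for dy in (0,80):
    r=robot.inverse_kinematics([.537,-.181,.2],[180,0,y+dy]); print(y,dy,None if r is None else np.round(r,1))
E
python3 f2.py
```

```text
[(np.float64(349.1983032873807), np.float64(210.88123011664896)), (np.float64(336.6556603773585), np.float64(247.41291727140788))]
[array([ 0.59164351, -0.1978672 ]), array([ 0.4869747 , -0.16250518])] [ 0.53930911 -0.18018619] -18.667378992384076 0.110480907867565
0.5
9 [-42.9  22.2  42.6  86.3 -15.2  77.5 -80.1]
99 [-42.   21.9  41.2  86.2 -14.6  77.4   9.4]
-81 [ 28.2  30.5 -61.7  83.5  26.8  81.9 155.1]
-171 [-33.8  20.   29.3  85.9  -9.9  76.6  95.2]
-16.5 0 [-25.3  33.2  64.6  90.  -30.6  76.4 -63.5]
-16.5 80 [-22.5  30.5  58.6  89.9 -26.7  74.7  13.2]
73.5 0 [-22.6  30.6  58.7  89.9 -26.8  74.8  23.3]
73.5 80 [-22.   30.2  57.7  89.9 -26.2  74.5 102.8]
-106.5 0 [ -25.3   33.2   64.6   90.   -30.6   76.4 -153.5]
-106.5 80 [-25.3  33.2  64.6  90.  -30.6  76.4 -73.5]
163.5 0 [-21.3  29.6  56.2  89.9 -25.2  74.2 112. ]
163.5 80 [ 56.9  34.2 -61.7  86.8  30.5  77.3 146.1]
```

```bash
python3 - <<'E'
from h import *
robot.move_to([.549,.1025,.25],[180,0,9.2])
print(robot.current_tool_pos(),robot.current_eef_rot(),robot.current_joint_positions(),robot.current_time_s())
for c in("side","top"): cv2.imwrite(f"pics/{c}1.png",vision.grab_frame(c)[:,:,::-1])
a=cv2.imread("pics/side1.png"); t=cv2.imread("pics/top1.png")
cv2.imwrite("pics/c1.png",np.hstack([cv2.resize(a[60:300,200:420],None,fx=1.8,fy=1.8),cv2.resize(t[150:310,190:390],None,fx=1.8,fy=2.7)]))
E
```

```text
[0.54871952 0.10421364 0.24976194] [-1.79948733e+02  2.49490196e-02  9.36894469e+00] [-42.94909317  22.15847439  42.44816524  86.24660857 -15.16355948
  77.49565363 -79.94549666] 2.6417
```

View pics/c1.png

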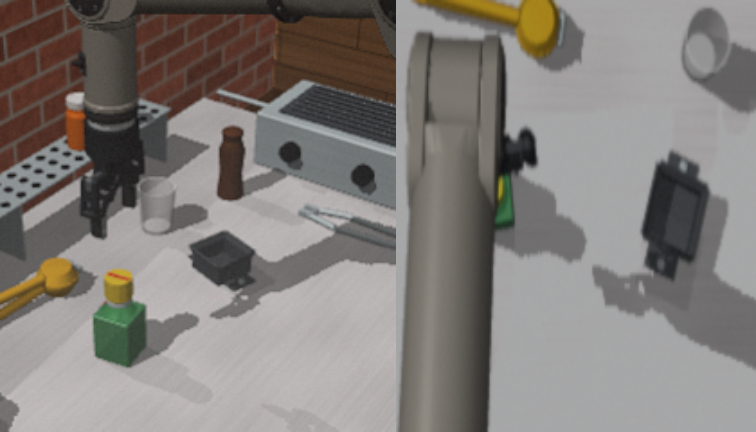

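Both objects are now clear of the arm in the side view: decanter near (267,240), holder near (323,203). I'll fit both using the two views together.

```bash
cat > f3.py <<'E'
from h import *
def seg(im,off,sz,kind):
    c=im[off[1]:off[1]+sz[1],off[0]:off[0]+sz[0]]
    if kind=="dec":
        l=cv2.cvtColor(c,cv2.COLOR_BGR2LAB).astype(int); m=np.hypot(l[...,1]-128,l[...,2]-128)>14
    else: m=c.max(2)<88
    m=cv2.morphologyEx(m.astype(np.uint8),cv2.MORPH_CLOSE,np.ones((5,5)))
    n,l,s,_=cv2.connectedComponentsWithStats(m); return (l==1+np.argmax(s[1:,4])).astype(float)
s=cv2.imread("pics/side1.png"); t=cv2.imread("pics/top0.png")
def joint(parts,views,x0,z=0):
    def f(q):return sum(np.abs(render(parts,(q[0],q[1],q[2]*1000),cam,np.array(off),m.shape,z=z)-m).sum() for m,cam,off in views)
    b=None
    for d in(-5,5):
        x=np.array([x0[0],x0[1],(x0[2]+d)/1000])
        r=minimize(f,x,method="Nelder-Mead",options=dict(initial_simplex=x+np.array([[0,0,0],[.006,0,0],[0,.006,0],[0,0,.008]]),xatol=1e-5,fatol=.01))
        if b is None or r.fun<b.fun:b=r
    return np.round(b.x*[1,1,1000],4),round(b.fun,1)
D=[(seg(s,(248,205),(40,65),"dec"),"side",(248,205)),(seg(t,(215,195),(60,55),"dec"),"top",(215,195))]
H=[(seg(s,(300,180),(48,45),"h"),"side",(300,180)),(seg(t,(315,195),(65,70),"h"),"top",(315,195))]
HOL[2]=np.r_[box(.130,.036,.0),box(.130,.036,.004)]
for v in (D,D[:1],D[1:]): d=joint(DEC,v,(.549,.1025,9)); print("dec",d)
rs=[]
for v in (H,H[:1],H[1:]): d=joint(HOL,v,(.538,-.181,-17)); print("hol",d); rs.append(d[0])
tiles=[]
for im,cam,org in((s,"side",(300,180)),(t,"top",(322,205))):
  z=10;big=cv2.resize(im[org[1]:org[1]+45,org[0]:org[0]+40],None,fx=z,fy=z,interpolation=cv2.INTER_CUBIC)
  for p in HOL+[box(.066,.066,.036)]:
    h=cv2.convexHull(proj(place(p,*rs[0]),cam).astype(np.float32)); cv2.polylines(big,[np.round(((h-org+.5)*z-.5)*8).astype(np.int32)],True,(255,255,0),1,shift=3)
  tiles.append(big)
cv2.imwrite("pics/ov3.png",np.hstack(tiles))
E
python3 f3.py
```

```text
dec (array([ 0.5467,  0.1001, 18.8127]), np.float64(396.7))
dec (array([ 0.5475,  0.0996, 25.8084]), np.float64(259.0))
dec (array([ 0.5499,  0.1029, 10.8883]), np.float64(88.8))
hol (array([  0.5364,  -0.1803, -18.0174]), np.float64(259.4))
hol (array([  0.5313,  -0.1771, -15.4638]), np.float64(86.5))
hol (array([  0.538 ,  -0.1811, -19.7043]), np.float64(133.8))
```

View pics/ov3.png

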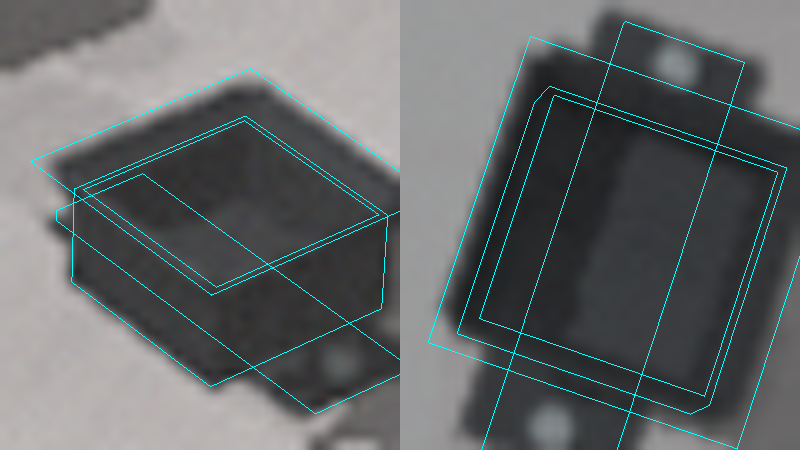

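```bash
cat > f4.py <<'E'
from h import *
def seg(im,off,sz,kind,th=88):
    c=im[off[1]:off[1]+sz[1],off[0]:off[0]+sz[0]]
    if kind=="dec":
        l=cv2.cvtColor(c,cv2.COLOR_BGR2LAB).astype(int); m=np.hypot(l[...,1]-128,l[...,2]-128)>15
    else: m=c.max(2)<th
    m=cv2.morphologyEx(m.astype(np.uint8),cv2.MORPH_CLOSE,np.ones((3,3)))
    n,l,s,_=cv2.connectedComponentsWithStats(m); return np.isin(l,[i for i in range(1,n) if s[i,4]>60]).astype(float)
s=cv2.imread("pics/side1.png"); t=cv2.imread("pics/top0.png")
D=[(seg(s,(248,205),(40,65),"dec"),"side",(248,205)),(seg(t,(222,200),(40,48),"dec"),"top",(222,200))]
H=[(seg(s,(300,180),(48,45),"h"),"side",(300,180)),(seg(t,(320,200),(50,60),"h"),"top",(320,200))]
cv2.imwrite("pics/m4.png",np.hstack([cv2.resize((m*255).astype(np.uint8),(190,300),interpolation=0) for m,_,_ in D+H]))
def hol(a,w): return [np.r_[box(.070,.070,0),box(.070,.070,.036)],np.r_[box(.070,.070,.036),box(a,a,.045)],np.r_[box(.130,w,.0),box(.130,w,.004)]]
def go(parts,views,x0,ex=()):
    def f(q):return sum(np.abs(render(parts(*(q[3:]*3)),(q[0],q[1],q[2]*1000),cam,np.array(off),m.shape)-m).sum() for m,cam,off in views)
    b=None
    for d in(-4,4):
        x=np.r_[x0[0],x0[1],(x0[2]+d)/1000,np.array(ex)/3]
        r=minimize(f,x,method="Nelder-Mead",options=dict(initial_simplex=np.vstack([x,x+np.eye(len(x))*.005]),xatol=1e-5,fatol=.01,maxiter=800))
        if b is None or r.fun<b.fun:b=r
    return np.round(np.r_[b.x[:2],b.x[2]*1000,b.x[3:]*3],4),round(b.fun,1)
dec=lambda:[DEC[0],DEC[1],DEC[3]]
for v in (D[:1],D[1:]): print("dec",go(dec,v,(.549,.1025,9)))
for v in (H[:1],H[1:],H): print("hol",go(hol,v,(.537,-.180,-17),(.084,.045)))
E
python3 f4.py
```

```text
dec (array([ 0.547 ,  0.0992, 23.9876]), np.float64(274.0))
dec (array([ 0.5496,  0.1024, 10.8779]), np.float64(93.4))
hol (array([  0.5351,  -0.1806, -17.983 ,   0.0787,   0.0469]), np.float64(49.0))
hol (array([  0.5378,  -0.1807, -18.6823,   0.0862,   0.0485]), np.float64(89.7))
hol (array([  0.5367,  -0.1805, -18.222 ,   0.0848,   0.0481]), np.float64(177.5))
```

View pics/m4.png

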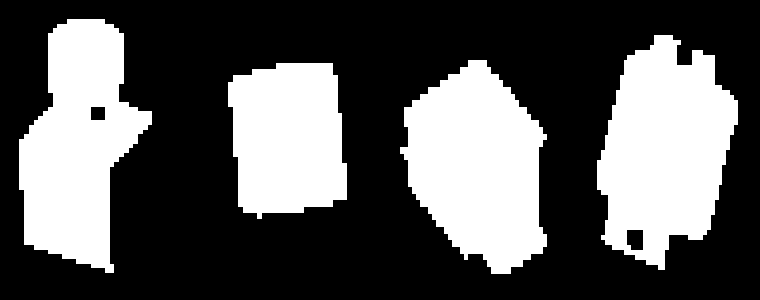

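```bash
python3 - <<'E'
from h import *
print(robot.current_contact_force())
print(robot.line_to([.5490,.1020,.132],[180,0,9.5],velocity=0.1,f_stop=6))
print(robot.current_tool_pos(),robot.current_contact_force())
for c in("side","top"): cv2.imwrite(f"pics/{c}2.png",vision.grab_frame(c)[:,:,::-1])
a=cv2.imread("pics/side2.png"); 
cv2.imwrite("pics/c2.png",cv2.resize(a[150:290,200:340],None,fx=4,fy=4,interpolation=cv2.INTER_CUBIC))
print(robot.current_time_s())
E
```

```text
[ 0.42159254  0.64321968 -0.19071691]
False
[0.54965152 0.10199138 0.13276305] [-0.4080669  -1.65722532 -0.16731251]
4.175
```

View pics/c2.png

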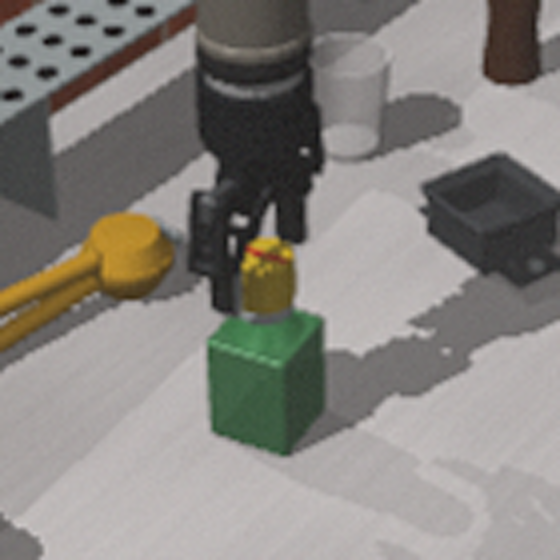

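```bash
python3 - <<'E'
from h import *
P=[[.5495,.102,.146],[.5495,.102,.112],[.5497,.102,.133],[.5497,.102,.116]]
y=np.array([-np.sin(np.radians(9.5)),np.cos(np.radians(9.5)),0])
c=np.array([.5497,.102,.128])
P+= [c+y*.0425,c-y*.0425,c+y*.057,c-y*.057]
uv=proj(P,"side"); print(np.round((uv-[200,150]+.5)*4,0).tolist())
a=cv2.imread("pics/c2.png")
for p in (uv-[200,150]+.5)*4: cv2.circle(a,tuple(int(v) for v in p),3,(255,0,255),1)
cv2.imwrite("pics/c2b.png",cv2.resize(a[160:340,160:360],None,fx=3.5,fy=3.2))
E
```

```text
[[256.0, 253.0], [258.0, 294.0], [257.0, 269.0], [257.0, 289.0], [227.0, 309.0], [286.0, 242.0], [216.0, 321.0], [295.0, 231.0]]
```

View pics/c2b.png

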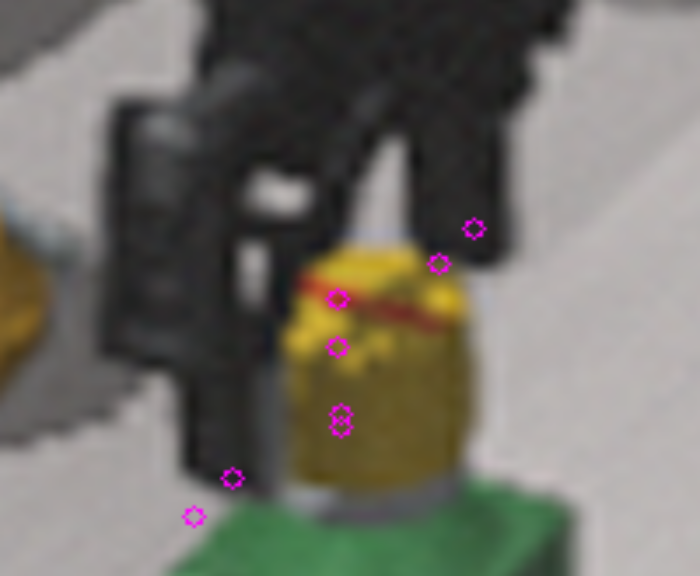

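The finger tips project about where expected, but the cap sits about 3 px right of where the top fit puts it. I'll re-measure the cap before closing.

```bash
cat > f5.py <<'E'
from h import *
s=cv2.imread("pics/side1.png"); t=cv2.imread("pics/top0.png")
def ymask(im,o,sz):
    c=cv2.cvtColor(im[o[1]:o[1]+sz[1],o[0]:o[0]+sz[0]],cv2.COLOR_BGR2HSV); m=((c[...,0]<34)|(c[...,0]>170))&(c[...,1]>120)
    m=cv2.morphologyEx(m.astype(np.uint8),cv2.MORPH_CLOSE,np.ones((3,3))); n,l,st,_=cv2.connectedComponentsWithStats(m); return (l==1+np.argmax(st[1:,4])).astype(float)
V={"side":(ymask(s,(250,200),(40,40)),(250,200)),"top":(ymask(t,(225,203),(32,32)),(225,203))}
tiles=[]
from scipy.optimize import minimize
res={}
for cams in (("side",),("top",),("side","top")):
    f=lambda q:sum(np.abs(render([DEC[3]],(q[0],q[1],0),c,np.array(V[c][1]),V[c][0].shape)-V[c][0]).sum() for c in cams)
    r=minimize(f,[.547,.101],method="Nelder-Mead",options=dict(initial_simplex=np.array([[.547,.101],[.553,.101],[.547,.107]]),xatol=1e-5,fatol=.01)); print(cams,r.x,r.fun,[V[c][0].sum() for c in cams]); res[cams]=r.x
for c,im,o in(("side",s,(245,200)),("top",t,(222,200))):
  z=10;big=cv2.resize(im[o[1]:o[1]+58,o[0]:o[0]+40],None,fx=z,fy=z,interpolation=cv2.INTER_CUBIC)
  for k,col in((("side","top"),(255,0,255)),(("top",),(255,255,255))):
   for p in [box(.062,.062,0),box(.062,.062,.084),ring(.042,.112),ring(.042,.146)]:
    h=proj(place(p,*res[k],9.2),c); cv2.polylines(big,[np.round(((h-o+.5)*z-.5)*8).astype(np.int32)],True,col,1,shift=3)
  tiles.append(big)
cv2.imwrite("pics/ov5.png",np.hstack(tiles))
E
python3 f5.py
```

```text
('side',) [0.54512698 0.10125013] 24.19607843137255 [np.float64(247.0)]
('top',) [0.5478413  0.10196599] 13.51764705882353 [np.float64(225.0)]
('side', 'top') [0.5466643  0.10132683] 49.3686274509804 [np.float64(247.0), np.float64(225.0)]
```

View pics/ov5.png

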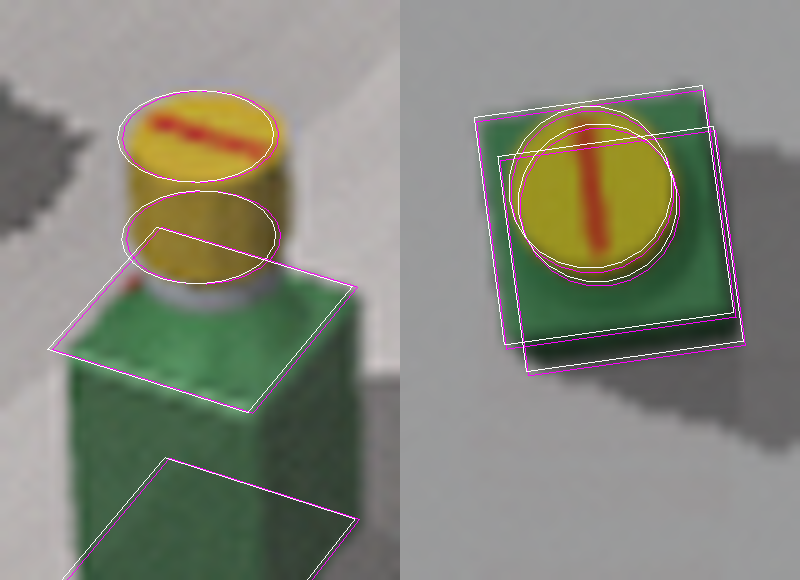

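```bash
python3 - <<'E'
from h import *
p=[.5460,.1010,.131]
robot.line_to(p,[180,0,9.5],velocity=0.05)
fingers.gripper_to(0.0,force=25); print(robot.current_finger_gap(),robot.current_contact_force(),robot.current_tool_pos())
fingers.gripper_to(0.85)
robot.line_to(p,[180,0,99.5],velocity=0.1) if False else robot.move_to(p,[180,0,99.5])
print(robot.current_tool_pos(),robot.current_contact_force(),robot.current_joint_positions())
cv2.imwrite("pics/side3.png",vision.grab_frame("side")[:,:,::-1])
fingers.gripper_to(0.0,force=60); print(robot.current_finger_gap(),robot.current_contact_force(),robot.current_tool_pos(),robot.current_eef_rot())
for c in("side","top"): cv2.imwrite(f"pics/{c}4.png",vision.grab_frame(c)[:,:,::-1])
a=[cv2.resize(cv2.imread(f"pics/side{i}.png")[150:290,210:330],None,fx=3.3,fy=3.3,interpolation=cv2.INTER_CUBIC) for i in(3,4)]
cv2.imwrite("pics/c4.png",np.hstack(a)); print(robot.current_time_s())
E
```

```text
0.49154191026000593 [-0.481926   -0.34834073  2.0022302 ] [0.54614195 0.10058744 0.13114485]
[0.54598919 0.10094437 0.1309701 ] [-0.81634631  0.18275396 -0.27839914] [-26.59446451  24.32951791  19.28574787  96.12953663  -8.94266831
  61.05985314   4.89390246]
0.4871461108503944 [0.94904075 0.76046179 0.08698374] [0.54664146 0.10112568 0.13136396] [1.79913581e+02 3.91585001e-03 9.95009784e+01]
7.1083
```

View pics/c4.png

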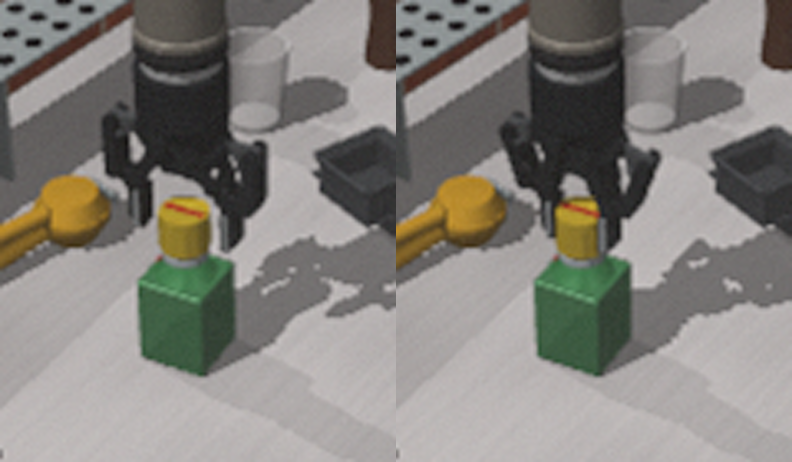

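```bash
cat > f6.py <<'E'
from h import *
import sys
def bodyyaw(im,cx,cy,zb,y0,org,sz,out=None,cam="side"):
    c=im[org[1]:org[1]+sz[1],org[0]:org[0]+sz[0]].astype(int)
    m=((c[...,1]-np.maximum(c[...,0],c[...,2]))>10)
    m=m.astype(np.uint8); n,l,st,_=cv2.connectedComponentsWithStats(m); m=(l==1+np.argmax(st[1:,4])).astype(float)
    # weights: ignore shoulder: rows above body top
    def f(q):
        r=render([DEC[0]],(q[0],q[1],q[2]*1000),cam,np.array(org),m.shape,z=zb)
        r2=render([np.r_[box(.062,.062,.080),ring(.04,.12)]],(q[0],q[1],q[2]*1000),cam,np.array(org),m.shape,z=zb)
        w=1-np.clip(r2-r,0,1)
        return (np.abs(r-m)*w).sum()
    b=None
    for d in(-14,-7,0,7,14):
        x=np.array([cx,cy,(y0+d)/1000])
        r=minimize(f,x,method="Nelder-Mead",options=dict(initial_simplex=x+np.array([[0,0,0],[.005,0,0],[0,.005,0],[0,0,.006]]),xatol=1e-5,fatol=.01))
        print(np.round(r.x*[1,1,1000],4),round(r.fun,1))
        if b is None or r.fun<b.fun:b=r
    q=b.x*[1,1,1000]
    if out:
        z=8;big=cv2.resize(im[org[1]:org[1]+sz[1],org[0]:org[0]+sz[0]],None,fx=z,fy=z,interpolation=cv2.INTER_CUBIC)
        for p in [box(.062,.062,0),box(.062,.062,.084)]:
            h=proj(place(p,*q,zb),cam); cv2.polylines(big,[np.round(((h-org+.5)*z-.5)*8).astype(np.int32)],True,(255,0,255),1,shift=3)
        cv2.imwrite(out,np.hstack([big,cv2.resize(cv2.cvtColor((m*255).astype(np.uint8),cv2.COLOR_GRAY2BGR),big.shape[1::-1],interpolation=0)]))
    return q
if __name__=="__main__":
    print(bodyyaw(cv2.imread("pics/side4.png"),.545,.100,0,9.5,(240,212),(50,62),"pics/by4.png"))
    print(bodyyaw(cv2.imread("pics/side1.png"),.545,.100,0,9.5,(240,212),(50,62)))
E
python3 f6.py
```

```text
[ 0.5447  0.1004 15.7165] 141.1
[ 0.5446  0.1007 15.4181] 141.1
[ 0.5446  0.1007 15.2757] 141.3
[ 0.5442  0.1011 15.7118] 141.4
[ 0.5449  0.1004 15.1064] 141.3
[ 0.54464539  0.10072842 15.41810731]
[ 0.5448  0.1006 15.8432] 152.0
[ 0.5447  0.1008 15.416 ] 152.0
[ 0.5443  0.101  15.9738] 151.4
[ 0.5446  0.1005 15.6744] 151.9
[ 0.5444  0.1009 16.1676] 151.6
[ 0.54434822  0.10099143 15.97377608]
```

View pics/by4.png

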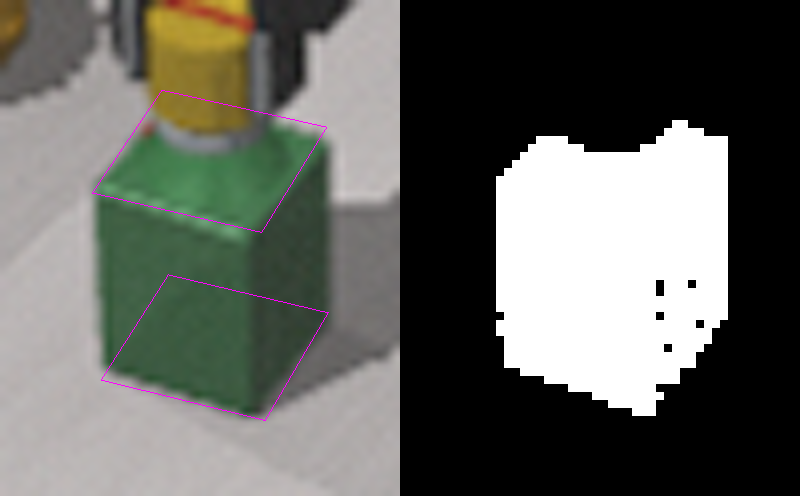

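```bash
python3 - <<'E'
from h import *
from scipy.optimize import least_squares
uv=np.array([[102,372],[250,415],[97,190],[248,238],[328,140],[328,318]])/8+[240,212]-.5
z=[0,0,.084,.084,.084,0]
# corner ids: left(+y side), front, right
def f(q,ret=False):
    h=q[3]/2
    L=[h,h,0];F=[-h,h,0];Rr=[-h,-h,0]
    P=[np.add(c,[0,0,zz]) for c,zz in zip([L,F,L,F,Rr,Rr],z)]
    return (proj(place(P,q[0],q[1],q[2]*100),"side")+[0,q[4]*1000]-uv).ravel()
r=least_squares(f,[.546,.101,.095,.062,0],x_scale=[.01,.01,.1,.01,.001]); print(r.x*[1,1,100,1,1000]); print(np.round(r.fun.reshape(-1,2),2).tolist())
E
```

```text
[6.14388773e-01 9.30397914e-03 1.01751183e+01 6.33416007e-02
 2.48060924e+01]
[[0.03, -0.13], [0.4, 0.18], [-0.43, -0.14], [0.15, -0.61], [-0.17, 0.17], [0.03, 0.52]]
```

```bash
python3 - <<'E'
from h import *
robot.line_to([.5464,.1011,.255],velocity=0.12)
print(robot.current_contact_force(),robot.current_tool_pos())
robot.move_to([.5368,-.1812,.205],[180,0,71.7])
robot.pause(0.3)
print(robot.current_tool_pos(),robot.current_eef_rot(),robot.current_contact_force(),robot.current_joint_positions(),robot.current_torque())
for c in("side","top"): cv2.imwrite(f"pics/{c}5.png",vision.grab_frame(c)[:,:,::-1])
r=robot.inverse_kinematics([.5368,-.1812,.137],[180,0,152]);print(r)
a=cv2.imread("pics/side5.png")[130:240,270:370]; t=cv2.imread("pics/top5.png")[160:290,280:410]
cv2.imwrite("pics/c5.png",np.hstack([cv2.resize(a,(420,462),interpolation=cv2.INTER_CUBIC),cv2.resize(t,(370,462))])); print(robot.current_time_s())
E
```

```text
[-0.06691299 -0.18820916 -3.15206718] [0.54561484 0.10100095 0.25381297]
[ 0.53736046 -0.17984887  0.20513749] [ 1.79984741e+02 -2.85849119e-02  7.18470513e+01] [ 0.55057888 -0.09020111 -3.23406902] [ -6.40107111  23.17272162  32.10169258  88.92037542 -12.76539023
  71.57095767   9.51320514] [0.006568   0.02866128 0.01135799]
[ 5.90071592 24.879187   15.02237225 93.7549675  -7.07464641 62.29830463
 84.88581137]
9.8
```

View pics/c5.png

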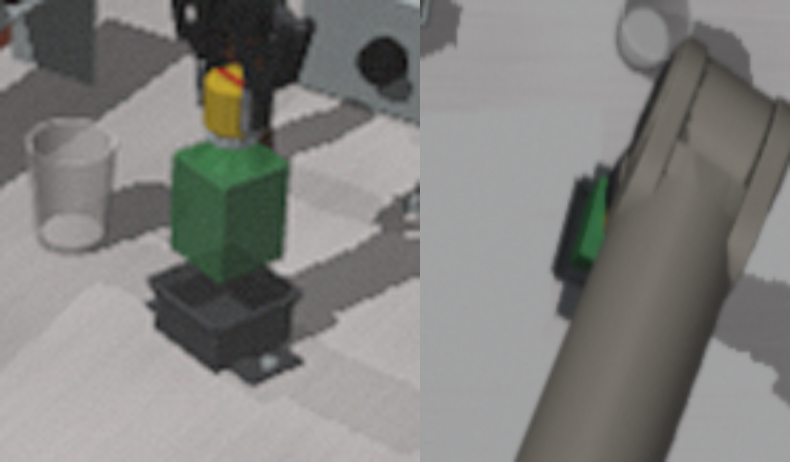

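```bash
python3 - <<'E'
from h import *
R0=[180,0,71.7]
print(robot.line_to([.5368,-.1812,.182],R0,velocity=0.05,f_stop=4), robot.current_tool_pos())
print(robot.line_to([.5368,-.1812,.1385],R0,velocity=0.03,f_stop=5))
print(robot.current_tool_pos(),robot.current_eef_rot(),robot.current_contact_force(),robot.current_torque())
cv2.imwrite("pics/side6.png",vision.grab_frame("side")[:,:,::-1])
a=cv2.imread("pics/side6.png")[140:240,270:370]
cv2.imwrite("pics/c6.png",cv2.resize(a,(560,560),interpolation=cv2.INTER_CUBIC)); print(robot.current_time_s())
E
```

```text
False [ 0.53676295 -0.18126235  0.18178675]
False
[ 0.53697588 -0.18128743  0.13873661] [ 1.79969436e+02 -1.30617596e-03  7.16995162e+01] [-0.10222929  0.03441157 -3.78086347] [-0.02650228 -0.00700982 -0.01055323]
12.0583
```

View pics/c6.png

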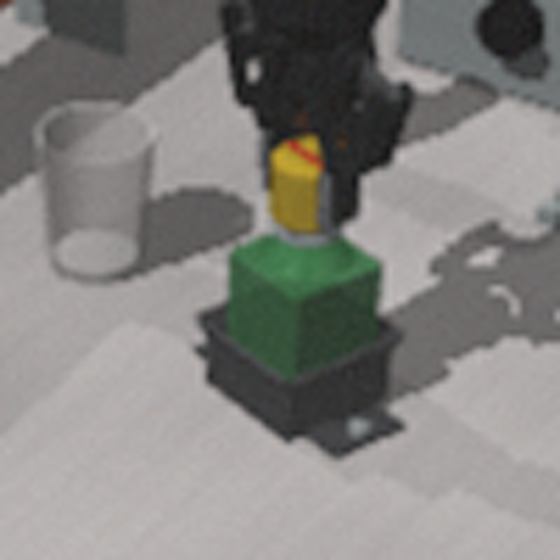

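```bash
python3 - <<'E'
from h import *
R0=[180,0,71.7]
print(robot.line_to([.5370,-.1813,.1340],R0,velocity=0.01,f_stop=3.5))
print(robot.current_tool_pos(),robot.current_contact_force(),robot.current_time_s())
E
```

```text
True
[ 0.53765136 -0.18140136  0.13712674] [ 0.68000839 -0.05407223  4.12507469] 12.3583
```

```bash
python3 - <<'E'
from h import *
R0=[180,0,71.7]
fingers.gripper_to(0.0,force=80)
for z in (.1345,.1322):
    s=robot.line_to([.5370,-.1813,z],R0,velocity=0.02,f_stop=18)
    print(s,robot.current_tool_pos(),robot.current_contact_force(),robot.current_torque(),robot.current_finger_gap())
print(robot.current_time_s())
E
```

```text
False [ 0.53805595 -0.1815348   0.13614728] [-0.99040294  0.37614867  6.76361283] [ 0.10864444  0.07202383 -0.00338981] 0.47708642438833215
False [ 0.53804263 -0.18156424  0.13408602] [-0.39518957  1.4590595   8.66929284] [ 0.17551035  0.19692363 -0.01492549] 0.4819721626030814
13.0917
```

```bash
python3 - <<'E'
from h import *
R0=[180,0,71.7]
for z in (.1304,):
    s=robot.line_to([.5370,-.1813,z],R0,velocity=0.02,f_stop=14)
    robot.pause(.2)
    print(s,robot.current_tool_pos(),robot.current_contact_force(),robot.current_torque(),robot.current_finger_gap())
print(robot.current_time_s())
E
```

```text
False [ 0.53807564 -0.18153154  0.13258372] [-0.56348467  1.02356416  9.694113  ] [ 0.21129911  0.29243101 -0.00817889] 0.48312233615843736
13.5417
```

```bash
python3 - <<'E'
from h import *
z=.1300
for y in (71.7,84,97,110):
    s=robot.line_to([.5370,-.1813,z],[180,0,y],velocity=0.02,f_stop=15)
    print(s,np.round(robot.current_tool_pos(),4),np.round(robot.current_eef_rot(),2),np.round(robot.current_contact_force(),1),np.round(robot.current_torque(),2),round(robot.current_finger_gap(),3),robot.current_time_s())
    if s: break
E
```

```text
False [ 0.5381 -0.1816  0.1322] [ 1.7983e+02 -5.0000e-02  7.1710e+01] [-1.3  1.7  9.1] [0.21 0.3  0.01] 0.485 13.7917
False [ 0.5383 -0.1817  0.1324] [179.79  -0.    84.01] [-0.3  0.7  9.1] [0.17 0.2  0.02] 0.479 14.1583
False [ 0.5384 -0.1818  0.1324] [1.7977e+02 6.0000e-02 9.7010e+01] [-0.6  1.   9.4] [0.15 0.17 0.02] 0.481 14.5333
False [ 0.5385 -0.1818  0.1325] [1.7978e+02 1.2000e-01 1.1002e+02] [-0.1  1.2  8.2] [0.12 0.13 0.01] 0.48 14.9083
```

```bash
python3 - <<'E'
from h import *
cv2.imwrite("pics/side7.png",vision.grab_frame("side")[:,:,::-1])
a=cv2.imread("pics/side7.png")[140:240,270:370]
cv2.imwrite("pics/c7.png",cv2.resize(a,(560,560),interpolation=cv2.INTER_CUBIC)); print(robot.current_time_s())
E
```

```text
14.9583
```

View pics/c7.png

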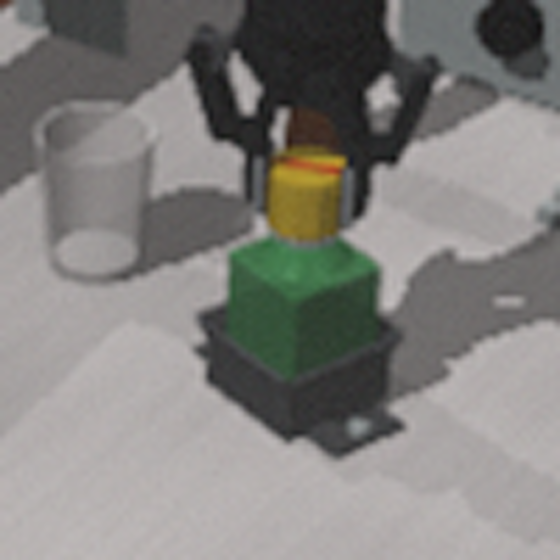

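The stripe turned with the gripper and the decanter stayed still in the holder, so I'll carry on twisting.

```bash
python3 - <<'E'
from h import *
z=.1299
for y in (123,136,149.7):
    s=robot.line_to([.5370,-.1813,z],[180,0,y],velocity=0.02,f_stop=15)
    print(s,np.round(robot.current_tool_pos(),4),np.round(robot.current_eef_rot(),2),np.round(robot.current_contact_force(),1),np.round(robot.current_torque(),2),round(robot.current_finger_gap(),3),robot.current_time_s())
    if s: break
cv2.imwrite("pics/side8.png",vision.grab_frame("side")[:,:,::-1])
a=cv2.imread("pics/side8.png")[140:240,270:370]
cv2.imwrite("pics/c8.png",cv2.resize(a,(560,560),interpolation=cv2.INTER_CUBIC)); print(robot.current_time_s())
E
```

```text
False [ 0.5386 -0.1818  0.1325] [179.81   0.18 123.02] [-0.4  1.1  9.7] [0.09 0.17 0.01] 0.483 15.3333
False [ 0.5387 -0.1818  0.1325] [179.85   0.23 136.01] [ 0.2 -0.5  9.3] [ 0.08  0.13 -0.02] 0.478 15.7083
False [ 0.5387 -0.1818  0.1325] [179.91   0.26 149.71] [0.2 0.1 8.9] [0.05 0.09 0.06] 0.481 16.1
16.15
```

View pics/c8.png

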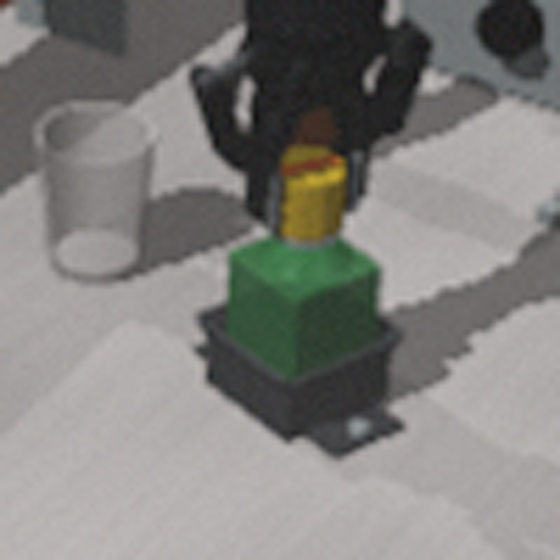

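```bash
python3 - <<'E'
from h import *
Y=[180,0,149.7]
for z,v in ((.1345,.02),(.1375,.02),(.143,.02),(.150,.03)):
    s=robot.line_to([.5375,-.1815,z],Y,velocity=v,f_stop=14)
    print(s,np.round(robot.current_tool_pos(),4),np.round(robot.current_eef_rot(),2),np.round(robot.current_contact_force(),1),np.round(robot.current_torque(),2),round(robot.current_finger_gap(),3),robot.current_time_s())
    if s: break
cv2.imwrite("pics/side9.png",vision.grab_frame("side")[:,:,::-1])
a=cv2.imread("pics/side9.png")[140:240,270:370]
cv2.imwrite("pics/c9.png",cv2.resize(a,(560,560),interpolation=cv2.INTER_CUBIC))
E
```

```text
False [ 0.5387 -0.1818  0.1364] [179.94   0.19 149.71] [-0.6  0.8  6.8] [0.02 0.11 0.02] 0.482 16.5333
False [ 0.5387 -0.1818  0.1389] [179.95   0.18 149.7 ] [0.7 0.7 4.9] [ 0.03 -0.21  0.04] 0.482 16.8333
False [ 0.5365 -0.1813  0.1421] [-1.7996e+02 -1.4000e-01  1.4969e+02] [ 0.2  0.4 -0.9] [-0.04  0.03  0.  ] 0.475 17.2583
False [ 0.5377 -0.1816  0.1503] [1.7999e+02 4.0000e-02 1.4970e+02] [ 0.3 -0.   0.1] [-0.03  0.03  0.06] 0.48 17.6417
```

View pics/c9.png

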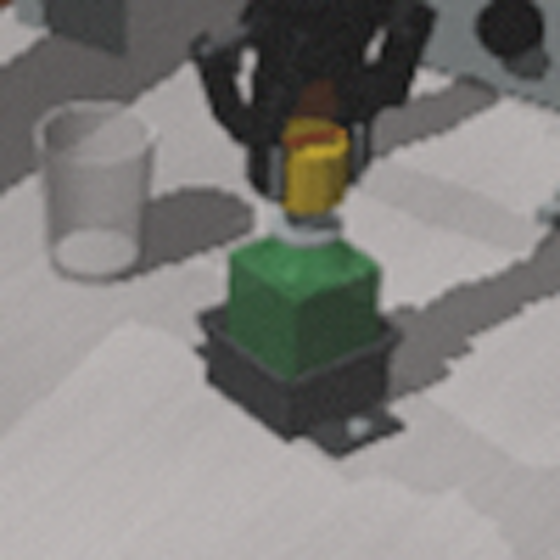

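The cap is free and the neck shows below it, with the decanter unmoved. I'll lift to 100 mm above the closed position, which is TCP z = 0.2372.

```bash
python3 - <<'E'
from h import *
Y=[180,0,149.7]
print(robot.line_to([.5375,-.1815,.165],Y,velocity=.04,f_stop=8))
print(robot.line_to([.5375,-.1815,.2375],Y,velocity=.06)); robot.pause(.6)
print(np.round(robot.current_tool_pos(),4),np.round(robot.current_eef_rot(),2),np.round(robot.current_contact_force(),1),round(robot.current_finger_gap(),3),robot.current_dq().round(2),robot.current_time_s())
for c in("side","top"): cv2.imwrite(f"pics/{c}10.png",vision.grab_frame(c)[:,:,::-1])
a=cv2.imread("pics/side10.png")[110:240,260:380];t=cv2.imread("pics/top10.png")
cv2.imwrite("pics/c10.png",np.hstack([cv2.resize(a,(400,433),interpolation=cv2.INTER_CUBIC),cv2.resize(t[80:380,100:460],(400,433))]))
E
```

```text
False
False
[ 0.5375 -0.1815  0.2375] [180.    0.  149.7] [ 0.3  0.1 -0.4] 0.483 [-0.07  0.01  0.06 -0.07 -0.07 -0.03 -0.03] 20.175
```

View pics/c10.png

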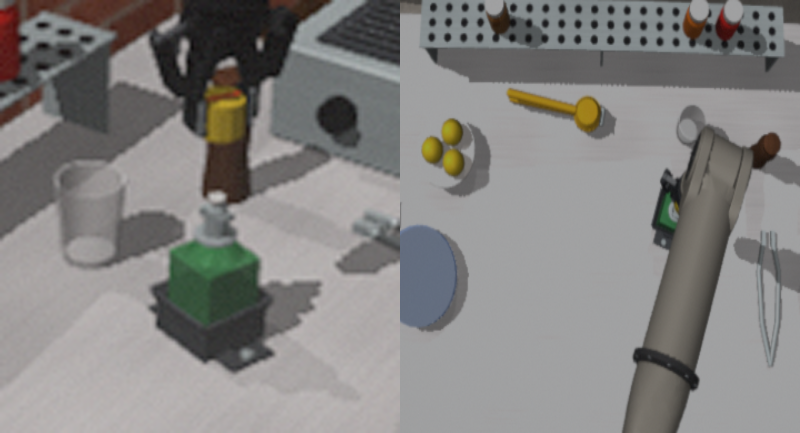

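```bash
python3 - <<'E'
from station import workorder,robot
workorder.close_job(); print(robot.current_time_s())
E
```

```text
the job is handed in; nothing more can be done
the job is handed in; nothing more can be done
```

The decanter is standing fully down in the holder. Its cap is off and held in the gripper about 10 cm above the closed position, and the job was handed in at about 20 s of the 48 s.

- **Seating:** I carried the decanter by its locked cap. It entered the holder with no measurable side force and touched the floor at the expected height. The contact force was about 4 N.
- **Opening the cap:** I pushed it down about 4.7 mm, turned it 78° counter-clockwise, eased it up and lifted it straight off. The push measured about 9–10 N. The decanter did not turn.
- **Last checks:** The tool is level and sits 100 mm above its height at floor contact. It is still gripping the cap, and the only remaining force on it is about 0.5 N. The pictures show the bare neck below the cap, the decanter still in the holder, and the squeezer, lemons, tumbler, mill and tongs where they were. Only part of the plate stack was in that last picture, and it showed nothing disturbed.
- **Disagreements:** The two cameras differed by about 2–3 mm, and some of my outline fits were poor. I settled the cap position by gripping it twice, at right angles. In the last side view a finger hides part of the cap, so I judged it centred over the mouth from its visible edge and the tool position.

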